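Nest the washed yellow vessels

TASK

Put the set of three washed yellow plastic vessels away as one nest: stand the middle-sized yellow cup inside the wide low yellow bowl, and the tall narrow yellow measure inside the cup, each upright with its foot on the floor of the one around it. Leave the clear beaker standing where it is.

Things in the scene. Friction and masses are not known exactly. Their poses are not given: they have to be found in the camera images.
- bowl: Wide low round yellow plastic bowl, open at the top, straight wall: outside diameter 120 mm, height 32 mm, wall 2.5 mm, floor 3 mm thick, 0.4 kg. Stands loose on the worktop, mouth up. Origin at the centre of its underside, z up; its inner floor is 3 mm and its rim 32 mm above the origin.
- cup_center (a point): Middle-sized round yellow plastic cup, open at the top, straight wall: outside diameter 64 mm, height 70 mm, wall 2.5 mm (inside diameter 59 mm), floor 3 mm thick, about 0.14 kg. Stands loose on the worktop, mouth up. The point is on its axis half-way up, 35 mm above its underside and 35 mm below its rim; z up along its axis. It can be gripped across its outside close below the rim; stood in the bowl it rises 41 mm above the bowl's rim.
- measure_center (a point): Tall narrow round yellow plastic measure, open at the top, straight wall: outside diameter 36 mm, height 106 mm, wall 2.5 mm, floor 5 mm thick, about 0.1 kg. Stands loose on the worktop, mouth up. The point is on its axis half-way up, 53 mm above its underside and 53 mm below its rim; z up along its axis. It can be gripped across its outside close below the rim; stood in the cup it rises 39 mm above the cup's rim.
- beaker: Bystander, not part of the set: small clear beaker, 56 mm in diameter, 69 mm high, standing on the worktop. Origin at the centre of its underside, z up. It is to stay where it is. (A clear specimen cup with a blue lid, 70 mm in diameter and 72 mm high, also stands near; the four smaller things, cup, measure, beaker and specimen cup, may stand in any of four places, two on each side of the bowl.)
Things that resemble listed ones, but are neither listed nor needed, are in the scene too. Leave any brown or purple look-alike of the part that bears measure_center alone.

How it is judged:
At the end, for the whole second after the job is handed in: Bowl level on the worktop; cup in the bowl (axes within 30 mm), its foot on the bowl's floor within 6 mm; measure in the cup (axes within 20 mm), its foot on the cup's floor within 6 mm; all three upright within 10 degrees (angle between each of bowl, cup_center, measure_center's own z axis and vertical below 0.17 rad and height (world z) of bowl below 0.01 m and horizontal distance between cup_center and bowl below 0.03 m and z of cup_center in the frame of bowl between 0.032 and 0.045 m and horizontal distance between measure_center and cup_center below 0.02 m and z of measure_center in the frame of cup_center between 0.014 and 0.028 m); the robot touches nothing.
It fails at once if the clear beaker is moved by more than 40 mm or tipped over (distance of beaker from where it was at the start of the episode above 0.04 m or angle between beaker's own z axis and vertical above 0.6 rad).
It also fails if it takes over 51 s, if anything falls off the work surface, if the arm or the gripper's body presses on something with over 40 N, if the wrist force passes 120 N, or if a joint passes its speed limit or range.

ROBOT

A 7-joint arm with a two-finger parallel gripper is mounted at the origin on a cart in front of the work surface, level with it; the furniture and walls round the work are solid. World frame = base frame: x ahead of the robot, y to its left, z up, the work surface at z = 0. Lengths are in m, angles in rad, forces in N, time in s.
With the tool pointing down it reaches from about 0.425 to 0.8 m from the base axis. Payload 8.3 kg.
Tool frame: the origin (TCP) lies midway between the tips of the shut fingers; the grasp point (between the pads) lies 19 mm behind it; z points along the fingers, y is the line along which they close (so a half turn about z gives the same grasp; the last joint's range is limited). The gripper opens to 85 mm and grips with 20 to 120 N. Pads are 22 mm wide; open, the fingers measure 114 mm over their backs; the gripper's body (76 mm by 85 mm) begins 54 mm behind the grasp point. The pads swing forward as they close: fully open they stand 13 mm farther back than shut.
Start: joints at [-1.29, 0.383, 0.016, 1.37, -0.006, 1.388, -0.046], TCP at [0.211, 0.588, 0.231] pointing down, gripper open.
Joint ranges: [-2.95, 2.95], [-0.25, 2.06], [-1.52, 1.56], [0.18, 2.33], [-1.44, 4.58], [0.02, 2.06], [-3.01, 3.01]. Speed limits (rad/s): [2.39, 2.39, 3.01, 3.01, 3.14, 3.14, 3.14].

INTERFACE

Orientations are given as a unit quaternion [x, y, z, w].
In Python, from bench import robot gives the robot as it stands.
- The arm moves only by the shell command python3 -m pendant 'ROWS'. ROWS is JSON, a list that holds one entry, the list of rows, each a list of 7 numbers: the turn, a rotation vector about the tool's x, y, z in degrees, then the shift along the tool's x, y, z in m, then the closure in counts, from 0 (fully open) to 255 (shut). A call has 1 to 10 rows; each row shifts and turns the commanded pose from where the row before left it, along the tool's axes as they then stand; what a row does not reach is not made up. A row lasts 1/12 s, in which the tool goes at most 41.7 mm and 7.16 degrees, less where a joint would pass 70% of its speed; a pose out of reach is approached as far as the arm can. A call is refused whole if a number of a shift passes 0.0417 or a number of a turn 7.16, either way. A call with a gripper value outside its range is refused whole. The fingers move at their own pace and stop on an object; the grip force is fixed at half the most. Time passes only in rows, so rows that do not move let the fingers close. It gives the time, the measured TCP pose, the force, the opening and the grip force at its end, in the units of the state.
- robot.state(): the state, without advancing time (a new reading comes with each control period).
- robot.capture(name): name is "scene" or "top" or "wrist"; returns a dict with "color" (420x560x3 uint8, red, green, blue), "fovy" (degrees; the focal length in pixels is half the picture's height over the tangent of half this angle, whatever the lens; pixels are square), "cx", "cy" (the principal point, pixels), "world_from_camera" (4x4, takes a point from camera to world coordinates). Camera axes: x right, y up, looking along -z (the intrinsics and any distortion apply to the point x, -y, -z); pixel columns grow to the right and rows downward; lengths in m; the calibration is good to about 2 mm. A picture is of the moment at which its call begins. There is no depth.
- robot.finish_job(): hands the job in; it is judged then, once.
The state is a dict: "t": time; "qpos": joint angles; "qd": joint speeds; "joint_efforts": joint torques, N m; "ee_pos": TCP position; "tcp_rot": TCP orientation; "ft_force": force on the tool from outside, world axes, zero at the start; "torque": the same for the moment, N m; "opening": finger opening in m; "gripper_force": force on a finger pad.
Only numpy, scipy, OpenCV 4.12 (cv2) and the standard library are available. Lean on these libraries where they do the work, as an engineer would, in place of code of your own. Each camera call takes 0.05 s, during which the arm holds its last target. There are 200 camera calls.

## Working session

There is one attempt and no reset: what is moved stays moved. The work goes in short steps, Python scripts to look and compute and a shell command to move; the robot and the scene stay as the last step left them, time stands still between calls to the robot, and variables do not carry over. Pictures are saved under pics/ and viewed, at most 14 in all, crops included, and the job is handed in when it is done.

```bash
mkdir -p pics; ls
python3 - <<'E'
from bench import robot
import cv2,numpy as np
s=robot.state();print(s)
for n in("scene","top","wrist"):
    c=robot.capture(n);cv2.imwrite(f"pics/{n}0.png",c["color"][...,::-1])
    print(n,{k:(v if k!="world_from_camera" else np.round(v,3).tolist()) for k,v in c.items() if k!="color"})
a=[cv2.imread(f"pics/{n}0.png") for n in("scene","top")]
E
```

```text
pics
{'t': 0.0, 'qpos': array([-1.28990121,  0.3842195 ,  0.01637222,  1.37116674, -0.00629022,
        1.38817477, -0.046484  ]), 'qd': array([ 0.00022629,  0.00070619, -0.00090373, -0.00180458,  0.00013293,
       -0.00148587,  0.00079586]), 'joint_efforts': array([ 3.99088303e-04, -6.27584052e+01,  8.44464507e-01, -3.71835995e+01,
        1.66321616e-02,  1.39035203e-02,  5.54976811e-07]), 'ee_pos': array([0.2104645 , 0.58796828, 0.23028477]), 'tcp_rot': array([ 1.71011246e-01,  9.85268610e-01, -9.48678151e-04, -1.43129330e-04]), 'ft_force': array([ 0.85122127, -0.58612467,  0.28812472]), 'torque': array([ 0.02793124,  0.01363546, -0.00476451]), 'gripper_force': 0.0, 'opening': 0.08543058557710405}
scene {'fovy': 57.16102468220463, 'cx': 272.481784658873, 'cy': 208.0870667659433, 'world_from_camera': [[-0.886, 0.37, -0.28, 0.259], [-0.464, -0.687, 0.559, 0.51], [0.015, 0.625, 0.78, 0.727], [0.0, 0.0, 0.0, 1.0]]}
top {'fovy': 42.666519824196826, 'cx': 280.87390883734014, 'cy': 204.39288607842434, 'world_from_camera': [[-0.005, 0.998, -0.061, 0.422], [-1.0, -0.006, -0.003, 0.022], [-0.003, 0.061, 0.998, 1.275], [0.0, 0.0, 0.0, 1.0]]}
wrist {'fovy': 64.68823587205945, 'cx': 277.14709243364956, 'cy': 208.17103142490703, 'world_from_camera': [[0.337, -0.907, -0.253, 0.147], [0.942, 0.324, 0.091, 0.611], [-0.0, -0.269, 0.963, 0.372], [0.0, 0.0, 0.0, 1.0]]}
```

View pics/scene0.png

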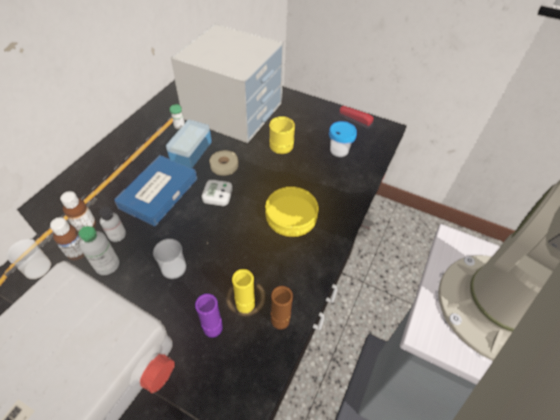

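View pics/top0.png

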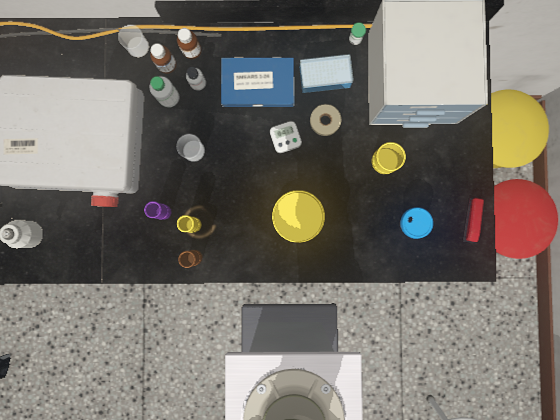

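The top view shows yellow bowl (298,216), yellow cup (389,158), clear beaker (190,147) and blue-lidded specimen cup (417,223). The measure could be any of three: yellow (189,225), purple (157,210) or brown (189,259). The yellow one fits the description. A dark ring lies beside it, which I'll check in a crop.

```bash
cat > h.py <<'E'
from bench import robot
import cv2,numpy as np
def ray(c,uv,z):
    f=210/np.tan(np.radians(c["fovy"]/2));T=c["world_from_camera"]
    uv=np.atleast_2d(uv).astype(float)
    d=np.c_[(uv[:,0]-c["cx"])/f,-(uv[:,1]-c["cy"])/f,-np.ones(len(uv))]@T[:3,:3].T
    return T[:3,3]+d*((z-T[2,3])/d[:,2])[:,None]
def yellow(c,roi=None):
    h=cv2.cvtColor(c["color"],cv2.COLOR_RGB2HSV)
    m=cv2.inRange(h,(22,110,60),(36,255,255))
    return cv2.morphologyEx(m,cv2.MORPH_CLOSE,np.ones((3,3)))
def axis(c,cnt,h,r):
    """axis xy of upright cylinder from silhouette: rim far edge / foot near edge / bearing"""
    C=c["world_from_camera"][:2,3];P0=ray(c,cnt,0)[:,:2]-C;Ph=ray(c,cnt,h)[:,:2]-C
    u=P0.mean(0);u/=np.linalg.norm(u)
    for _ in range(3):
        a=np.arctan2(P0@[-u[1],u[0]],P0@u);b=(a.max()+a.min())/2
        u=np.array([u[0]*np.cos(b)-u[1]*np.sin(b),u[1]*np.cos(b)+u[0]*np.sin(b)])
    return C+u*((Ph@u).max()-r),C+u*((P0@u).min()+r)
E
python3 - <<'E'
from h import *
c=robot.capture("top");m=yellow(c)
cs,_=cv2.findContours(m,cv2.RETR_EXTERNAL,cv2.CHAIN_APPROX_NONE)
for k in cs:
    if cv2.contourArea(k)<80: continue
    b=cv2.boundingRect(k)
    if b[0]>450: continue
    h,r={0:(.106,.018),1:(.032,.06),2:(.07,.032)}[0 if b[0]<240 else 1 if b[0]<350 else 2]
    print(b,cv2.contourArea(k),[np.round(x,4) for x in axis(c,k[:,0],h,r)])
for n,p,h in(("beaker",(190,150),.0345),("blue lid",(417,223),.072),("brown",(189,259),.05),("purple",(157,210),.05)):print(n,ray(c,p,h).round(3))
s=robot.capture("scene")["color"]
f=lambda i,x,y:cv2.resize(i[y:y+100,x:x+130],None,fx=3,fy=3,interpolation=cv2.INTER_CUBIC)
cv2.imwrite("pics/crop1.png",np.hstack([f(c["color"],130,180),f(s,185,245)])[...,::-1])
E
```

```text
(177, 215, 25, 18) 338.0 [array([0.4536, 0.2348]), array([0.4534, 0.2334])]
(267, 185, 60, 59) 2248.5 [array([ 0.4501, -0.0331]), array([ 0.444, -0.021])]
(371, 142, 35, 33) 809.5 [array([ 0.604 , -0.2232]), array([ 0.6028, -0.2216])]
beaker [[0.626 0.237 0.034]]
blue lid [[ 0.452 -0.278  0.072]]
brown [[0.374 0.235 0.05 ]]
purple [[0.485 0.309 0.05 ]]
```

View pics/crop1.png

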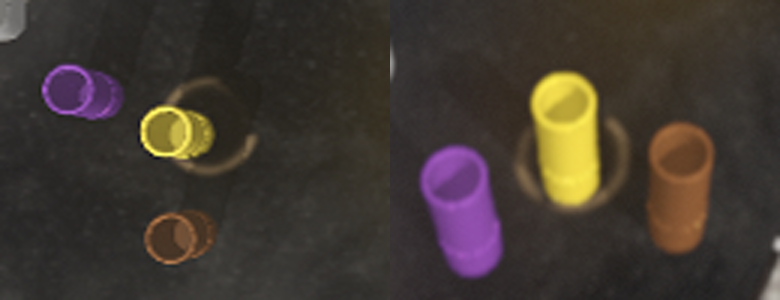

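The crop confirms it. In the top half, yellow (170,132) is the measure, with purple (68,90) and brown (172,238) as look-alikes. The dark ring is only a flat stain. I'll move towards the cup first.

```bash
R='[-0,0,0,-0.028,-0.0275,0,0]'; python3 -m pendant '[[[0,0,0,-0.028,-0.0275,0,0],[0,0,0,-0.028,-0.0275,0,0],[0,0,0,-0.028,-0.0275,0,0],[0,0,0,-0.028,-0.0275,0,0],[0,0,0,-0.028,-0.0275,0,0],[0,0,0,-0.028,-0.0275,0,0],[0,0,0,-0.028,-0.0275,0,0],[0,0,0,-0.028,-0.0275,0,0],[0,0,0,-0.028,-0.0275,0,0],[0,0,0,-0.028,-0.0275,0,0]]]'
```

```text
t: 1.08
ee_pos: [0.3819, 0.2333, 0.2315]
tcp_rot: [0.171, 0.985, 0.0, 0.0]
ft_force: [1.1, 0.4, -0.4]
opening: 0.085
gripper_force: 0.0
```

```bash
python3 -m pendant '[[[0,0,0,-0.028,-0.0275,0,0],[0,0,0,-0.028,-0.0275,0,0],[0,0,0,-0.028,-0.0275,0,0],[0,0,0,-0.028,-0.0275,0,0],[0,0,0,-0.028,-0.0275,0,0],[0,0,0,-0.028,-0.0275,0,0],[0,0,0,-0.028,-0.0275,0,0],[0,0,0,-0.028,-0.0275,0,0],[0,0,0,-0.028,-0.0275,0,0],[0,0,0,-0.028,-0.0275,0,0]]]' && python3 -m pendant '[[[0,0,0,-0.027,-0.0265,0,0],[0,0,0,-0.027,-0.0265,0,0],[0,0,0,-0.027,-0.0265,0,0],[0,0,0,0,0,0,0]]]'
python3 - <<'E'
from h import *
print(robot.state()["ee_pos"])
c=robot.capture("wrist");cv2.imwrite("pics/w1.png",c["color"][...,::-1])
c=robot.capture("scene");cv2.imwrite("pics/s1.png",c["color"][...,::-1])
t=robot.capture("top")
E
```

```text
t: 1.92
ee_pos: [0.5531, -0.1198, 0.2314]
tcp_rot: [0.171, 0.985, 0.0, 0.0]
ft_force: [1.0, 0.8, 0.2]
opening: 0.0856
gripper_force: 0.0
t: 2.25
ee_pos: [0.6013, -0.2285, 0.2294]
tcp_rot: [0.175, 0.985, -0.003, -0.001]
ft_force: [-1.3, -0.2, -1.3]
opening: 0.085
gripper_force: 0.0
[ 0.6013054  -0.2284697   0.22943142]
```

View pics/w1.png

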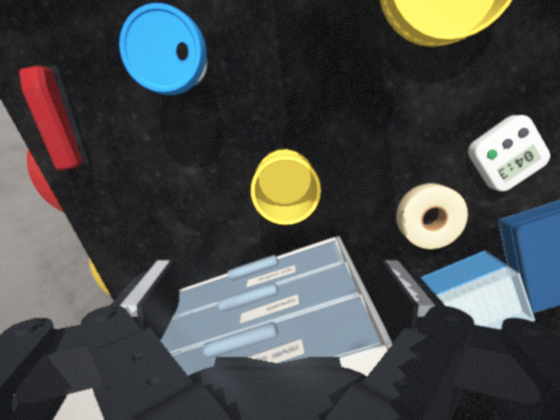

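The wrist view shows the cup at (285,187). The drawer cabinet stands just behind it, with the foot of its front running (180,290)-(340,238). I'll measure both for clearance.

Run:
```python
from h import *
w=robot.capture("wrist");t=robot.capture("top");s=robot.capture("scene")
print("front foot",ray(w,[(180,290),(340,238)],0).round(3).tolist())
for z in(.1,.15,.2,.25): print(z,"top-front edge cand. from top",ray(t,[(370,107),(487,107)],z).round(3)[:,:2].tolist(),"scene",ray(s,[(243,89),(284,40)],z).round(3)[:,:2].tolist())
for n,c,f in(("w",w,lambda b:cv2.boundingRect(b)[1]>120),("t",t,lambda b:350<cv2.boundingRect(b)[0]<450)):
  cs,_=cv2.findContours(yellow(c),cv2.RETR_EXTERNAL,cv2.CHAIN_APPROX_NONE)
  for k in cs:
    if cv2.contourArea(k)>500 and f(k): print(n,cv2.boundingRect(k),[x.round(4) for x in axis(c,k[:,0],.07,.032)])
st=robot.state();print(st["ee_pos"],st["tcp_rot"],st["ft_force"])
```

```text
front foot [[0.695, -0.383, 0.0], [0.696, -0.174, 0.0]]
0.1 top-front edge cand. from top [[0.708, -0.173], [0.707, -0.431]] scene [[0.752, -0.275], [0.773, -0.569]]
0.15 top-front edge cand. from top [[0.696, -0.164], [0.695, -0.412]] scene [[0.713, -0.212], [0.732, -0.483]]
0.2 top-front edge cand. from top [[0.684, -0.156], [0.683, -0.393]] scene [[0.674, -0.15], [0.691, -0.397]]
0.25 top-front edge cand. from top [[0.672, -0.148], [0.671, -0.373]] scene [[0.634, -0.087], [0.65, -0.311]]
w (241, 150, 71, 78) [array([ 0.6046, -0.2226]), array([ 0.6022, -0.2217])]
t (371, 142, 31, 32) [array([ 0.6058, -0.2214]), array([ 0.6048, -0.2201])]
[ 0.60223302 -0.21835703  0.23164091] [1.69818164e-01 9.85475197e-01 6.12914385e-04 2.26270963e-04] [-0.36932137  0.06874876  0.13916756]
```

View pics/s1.png

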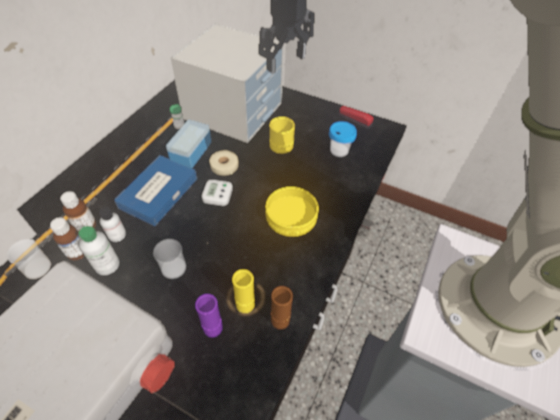

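The cabinet front is at x≈0.693 and the cup axis at (0.604,-0.222). I'll turn the gripper 20° so it squares with the cabinet, then go down.

```bash
python3 -m pendant '[[[0,0,-6.7,0,0,0,0],[0,0,-6.7,0,0,0,0],[0,0,-6.7,0,0,0,0],[0,0,0,0,0,0.02,0],[0,0,0,0,0,0.02,0],[0,0,0,0,0,0.02,0],[0,0,0,0,0,0.02,0],[0,0,0,0,0,0.015,0],[0,0,0,0,0,0,0],[0,0,0,0,0,0,0]]]'; python3 -c "
from bench import robot;print(robot.state()['ee_pos'],robot.state()['qpos'].round(2))"
```

```text
t: 3.38
ee_pos: [0.6019, -0.2186, 0.1364]
tcp_rot: [-0.005, 1.0, 0.0, -0.0]
ft_force: [0.1, -0.1, 0.3]
opening: 0.0857
gripper_force: 0.0
[ 0.60186845 -0.21863544  0.13640777] [-0.11  0.52  0.58  1.48 -0.3   1.23  2.09]
```

```bash
python3 -m pendant '[[[0,0,0,-0.002,-0.003,0.01,0],[0,0,0,0,0,0.02,0],[0,0,0,0,0,0.02,0],[0,0,0,0,0,0.02,0],[0,0,0,0,0,0.02,0],[0,0,0,0,0,0,0]]]'; python3 -m pendant '[[[0,0,0,0,0,0.012,0],[0,0,0,0,0,0,0],[0,0,0,0,0,0,130],[0,0,0,0,0,0,130],[0,0,0,0,0,0,130],[0,0,0,0,0,0,130],[0,0,0,0,0,0,130],[0,0,0,0,0,0,130],[0,0,0,0,0,0,130]]]'
```

```text
t: 3.88
ee_pos: [0.6024, -0.2222, 0.043]
tcp_rot: [-0.004, 1.0, 0.001, -0.002]
ft_force: [-1.2, 1.5, -0.2]
opening: 0.0854
gripper_force: 0.0
t: 4.63
ee_pos: [0.6052, -0.2238, 0.0361]
tcp_rot: [-0.003, 1.0, -0.0, 0.002]
ft_force: [-1.2, -0.0, 6.5]
opening: 0.0626
gripper_force: 66.2
```

Gripped, so I'll lift and measure the bowl precisely.

```bash
python3 -m pendant '[[[0,0,0,0,0,-0.02,130],[0,0,0,0,0,-0.02,130],[0,0,0,0,0,-0.02,130],[0,0,0,0,0,-0.02,130],[0,0,0,0,0,-0.02,130],[0,0,0,0,0,0,130]]]'
python3 - <<'E'
from h import *
print(robot.state()["ee_pos"])
for n in("top","scene"):
  c=robot.capture(n);m=yellow(c)
  cs,_=cv2.findContours(m,cv2.RETR_EXTERNAL,cv2.CHAIN_APPROX_NONE)
  for k in cs:
    b=cv2.boundingRect(k)
    if n=="top" and not 240<b[0]<350 : continue
    if n=="scene" and not(240<b[0]<330 and 180<b[1]<240): continue
    if cv2.contourArea(k)<500: continue
    P=ray(c,k[:,0],.032)[:,:2] 
    (x,y),r=cv2.minEnclosingCircle(P.astype(np.float32)*1000)
    print(n,b,cv2.contourArea(k),"enc",x,y,r,[v.round(4) for v in axis(c,k[:,0],.032,.06)])
  cv2.imwrite(f"pics/{n}2.png",c["color"][...,::-1])
E
```

```text
t: 5.13
ee_pos: [0.606, -0.2244, 0.1392]
tcp_rot: [-0.003, 1.0, -0.001, 0.003]
ft_force: [0.3, 0.1, -0.9]
opening: 0.0622
gripper_force: 66.1
[ 0.6059632  -0.22440468  0.1391577 ]
top (269, 188, 62, 58) 2240.0 enc 464.7267761230469 -18.325733184814453 72.29474639892578 [array([ 0.4565, -0.0313]), array([ 0.448 , -0.0179])]
scene (264, 185, 56, 53) 2220.5 enc 468.9521484375 -4.576992034912109 76.76815032958984 [array([ 0.4748, -0.0203]), array([ 0.4705, -0.0096])]
```

View pics/top2.png

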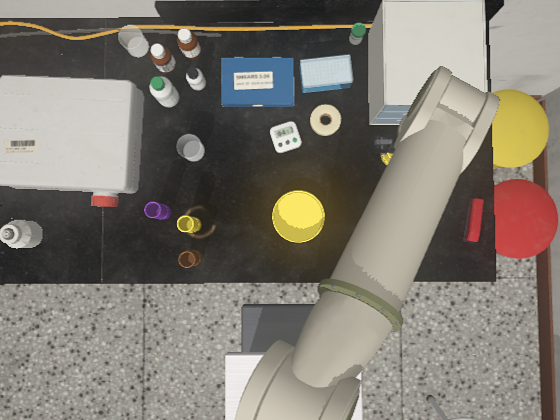

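The arm is at the right with the cup held. The bowl's outline is clean at about (298,216), radius about 26 px. A yellow glow on the worktop pollutes my mask, so I'll tighten the threshold.

Run:
```python
from h import *
for n,lo in(("top",(240,160)),("scene",(230,170))):
  c=robot.capture(n)
  for V in(110,150):
    m=cv2.inRange(cv2.cvtColor(c["color"],cv2.COLOR_RGB2HSV),(20,110,V),(36,255,255))
    cs,_=cv2.findContours(m,cv2.RETR_EXTERNAL,cv2.CHAIN_APPROX_NONE)
    cs=[k for k in cs if lo[0]<cv2.boundingRect(k)[0]<350 and lo[1]<cv2.boundingRect(k)[1]<245]
    k=max(cs,key=cv2.contourArea)
    (x,y),r=cv2.minEnclosingCircle(k)
    print(n,V,cv2.boundingRect(k),cv2.contourArea(k),"px",x,y,r,"enc@rim",ray(c,(x,y),.032).round(4),[v.round(4) for v in axis(c,k[:,0],.032,.06)])
```

```text
top 110 (272, 190, 53, 53) 2136.0 px 298.0465393066406 216.03152465820312 26.51629638671875 enc@rim [[ 0.4707 -0.0136  0.032 ]] [array([ 0.472 , -0.0138]), array([ 0.4704, -0.0127])]
top 150 (272, 190, 53, 53) 2089.0 px 298.0 216.1764678955078 26.333402633666992 enc@rim [[ 0.4703 -0.0135  0.032 ]] [array([ 0.4723, -0.012 ]), array([ 0.4717, -0.0116])]
scene 110 (265, 186, 54, 51) 2152.0 px 291.3180236816406 210.5123748779297 27.465330123901367 enc@rim [[ 0.4674 -0.0024  0.032 ]] [array([ 0.4735, -0.0182]), array([ 0.4708, -0.0117])]
scene 150 (265, 186, 54, 50) 2045.0 px 291.3452453613281 210.3095245361328 27.000988006591797 enc@rim [[ 0.4676 -0.003   0.032 ]] [array([ 0.4735, -0.0173]), array([ 0.4721, -0.0139])]
```

```bash
python3 -m pendant '[[[0,0,0,0.0193,0.030,0,130],[0,0,0,0.0193,0.030,0,130],[0,0,0,0.0193,0.030,0,130],[0,0,0,0.0193,0.030,0,130],[0,0,0,0.0193,0.030,0,130],[0,0,0,0.0193,0.030,0,130],[0,0,0,0.0193,0.030,0,130],[0,0,0,0,0,0,130],[0,0,0,0,0,0,130]]]'
python3 - <<'E'
from h import *
print(robot.state()["ee_pos"])
c=robot.capture("wrist");cv2.imwrite("pics/w3.png",c["color"][...,::-1])
s=robot.capture("scene");cv2.imwrite("pics/s3.png",cv2.resize(s["color"][120:300,180:400],None,fx=3,fy=3)[...,::-1])
E
```

```text
t: 6.08
ee_pos: [0.4657, -0.0119, 0.1332]
tcp_rot: [-0.006, 1.0, 0.0, -0.001]
ft_force: [-0.5, -0.4, -0.7]
opening: 0.0623
gripper_force: 66.3
[ 0.46574941 -0.01188561  0.1332457 ]
```

View pics/s3.png

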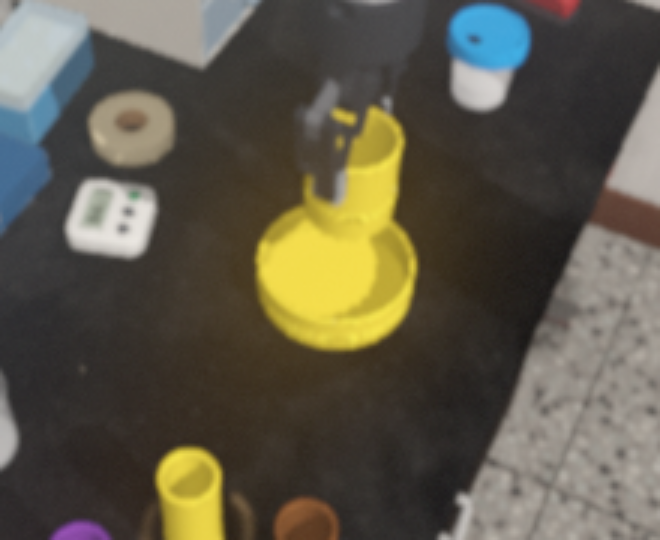

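The cup hangs upright above the bowl and looks centred. I'll nudge it 4 mm and lower it in two calls.

```bash
python3 -m pendant '[[[0,0,0,-0.004,0,0.01,130],[0,0,0,0,0,0.015,130],[0,0,0,0,0,0.015,130],[0,0,0,0,0,0.015,130],[0,0,0,0,0,0.015,130],[0,0,0,0,0,0.01,130],[0,0,0,0,0,0.005,130],[0,0,0,0,0,0,130],[0,0,0,0,0,0,130]]]'; python3 -c "
from bench import robot;print(robot.state()['ee_pos'])"
```

```text
t: 6.93
ee_pos: [0.4716, -0.0148, 0.0492]
tcp_rot: [-0.003, 1.0, -0.0, -0.0]
ft_force: [-0.0, -0.1, -0.4]
opening: 0.0624
gripper_force: 66.3
[ 0.471632   -0.01475882  0.04923828]
```

```bash
python3 -m pendant '[[[0,0,0,0,0,0.004,130],[0,0,0,0,0,0.003,130],[0,0,0,0,0,0.002,130],[0,0,0,0,0,0,130],[0,0,0,0,0,0,130]]]'
```

```text
t: 7.35
ee_pos: [0.4714, -0.0142, 0.0404]
tcp_rot: [-0.004, 1.0, 0.0, 0.0]
ft_force: [-1.0, 0.0, -1.6]
opening: 0.0624
gripper_force: 66.3
```

```bash
python3 -m pendant '[[[0,0,0,0,0,0.001,130],[0,0,0,0,0,0.001,130],[0,0,0,0,0,0,130],[0,0,0,0,0,0,130]]]'
```

```text
t: 7.68
ee_pos: [0.4717, -0.0142, 0.0391]
tcp_rot: [-0.003, 1.0, 0.0, 0.0]
ft_force: [-4.9, 0.6, 9.0]
opening: 0.0624
gripper_force: 67.3
```

Contact at 9 N: the foot is on the bowl's floor. I'll release and retreat upward.

```bash
python3 -m pendant '[[[0,0,0,0,0,0,0],[0,0,0,0,0,0,0],[0,0,0,0,0,0,0],[0,0,0,0,0,0,0],[0,0,0,0,0,0,0],[0,0,0,0,0,-0.01,0],[0,0,0,0,0,-0.02,0],[0,0,0,0,0,-0.03,0],[0,0,0,0,0,-0.04,0],[0,0,0,0,0,-0.04,0]]]'; python3 -m pendant '[[[0,0,0,0,0,-0.04,0],[0,0,0,0,0,-0.02,0],[0,0,0,0,0.03,0,0],[0,0,0,0,0.04,0,0],[0,0,0,0,0.04,0,0],[0,0,0,0,0.04,0,0],[0,0,0,0,0,0,0]]]';python3 - <<'E'
from h import *
print(robot.state()["ee_pos"],robot.state()["qpos"].round(2))
def big(c,V,x0,x1,y0,y1):
    m=cv2.inRange(cv2.cvtColor(c["color"],cv2.COLOR_RGB2HSV),(20,110,V),(36,255,255))
    M=np.zeros_like(m);M[y0:y1,x0:x1]=m[y0:y1,x0:x1]
    return max(cv2.findContours(M,cv2.RETR_EXTERNAL,cv2.CHAIN_APPROX_NONE)[0],key=cv2.contourArea)
s=robot.capture("scene");k=big(s,130,220,262,255,325)
print("measure scene",cv2.boundingRect(k),[v.round(4) for v in axis(s,k[:,0],.106,.018)])
cv2.imwrite("pics/s4.png",cv2.resize(s["color"][150:340,180:400],None,fx=3,fy=3)[...,::-1])
w=robot.capture("wrist");cv2.imwrite("pics/w4.png",w["color"][...,::-1])
E
```

```text
t: 8.52
ee_pos: [0.4705, -0.0147, 0.1801]
tcp_rot: [-0.003, 1.0, -0.0, -0.001]
ft_force: [0.8, 0.6, -0.9]
opening: 0.0857
gripper_force: 0.0
t: 9.1
ee_pos: [0.4687, 0.1448, 0.2386]
tcp_rot: [-0.009, 1.0, 0.001, -0.0]
ft_force: [-0.1, 0.7, -0.8]
opening: 0.0852
gripper_force: 0.0
[0.46873911 0.14481144 0.23861781] [-0.73  0.08  0.4   1.73 -0.04  1.33  1.26]
measure scene (232, 269, 23, 45) [array([0.4559, 0.2326]), array([0.4535, 0.236 ])]
```

View pics/s4.png

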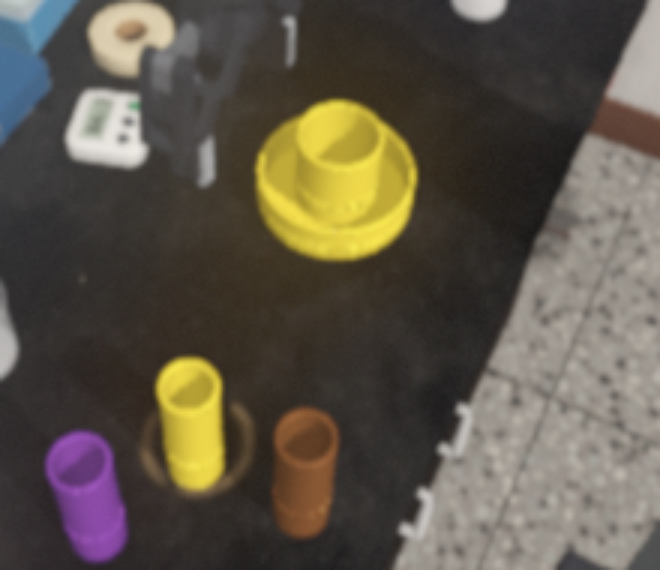

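The cup stands upright in the bowl, and the measure at about (190,420) in this crop is undisturbed at (0.4545,0.234). I'll turn so that the finger line avoids purple and brown, and narrow the opening.

```bash
python3 -m pendant '[[[0,0,-6.6,0,0.005,0,70],[0,0,-6.6,0,0.005,0,70],[0,0,-6.6,0,0.005,0,70],[0,0,-6.6,0,0.005,0,70],[0,0,-6.6,0,0.005,0,70],[0,0,0,0,0,0,70],[0,0,0,0,0,0,70]]]'
python3 - <<'E'
from h import *
from scipy.spatial.transform import Rotation as R
s=robot.state();r=R.from_quat(s["tcp_rot"]);print(s["ee_pos"],s["opening"],r.as_matrix().round(3).tolist())
print("shift tool",(r.inv().apply(np.array([.4545,.234,.075])-s["ee_pos"])).round(4))
E
```

```text
t: 9.78
ee_pos: [0.4648, 0.1584, 0.2387]
tcp_rot: [-0.285, 0.959, -0.0, 0.0]
ft_force: [-0.6, 0.5, -0.3]
opening: 0.0621
gripper_force: 0.0
[0.46478949 0.1584329  0.2386862 ] 0.06209140893175494 [[-0.838, -0.546, 0.0], [-0.546, 0.838, -0.0], [-0.0, -0.0, -1.0]]
shift tool [-0.0326  0.069   0.1637]
```

```bash
python3 -m pendant '[[[0,0,0,-0.011,0.023,0,70],[0,0,0,-0.011,0.023,0,70],[0,0,0,-0.0105,0.023,0,70],[0,0,0,0,0,0.03,70],[0,0,0,0,0,0.03,70],[0,0,0,0,0,0.03,70],[0,0,0,0,0,0,70],[0,0,0,0,0,0,70]]]'
python3 - <<'E'
from h import *
from scipy.spatial.transform import Rotation as R
s=robot.state();r=R.from_quat(s["tcp_rot"]);print(s["ee_pos"])
print("shift tool",(r.inv().apply(np.array([.4545,.234,.072])-s["ee_pos"])).round(4))
c=robot.capture("wrist");cv2.imwrite("pics/w5.png",c["color"][...,::-1])
E
```

```text
t: 10.45
ee_pos: [0.4533, 0.2338, 0.1478]
tcp_rot: [-0.285, 0.958, -0.001, -0.001]
ft_force: [0.1, 0.3, -0.0]
opening: 0.062
gripper_force: 0.0
[0.45326619 0.23381071 0.14778547]
shift tool [-0.0014 -0.0005  0.0758]
```

View pics/w5.png

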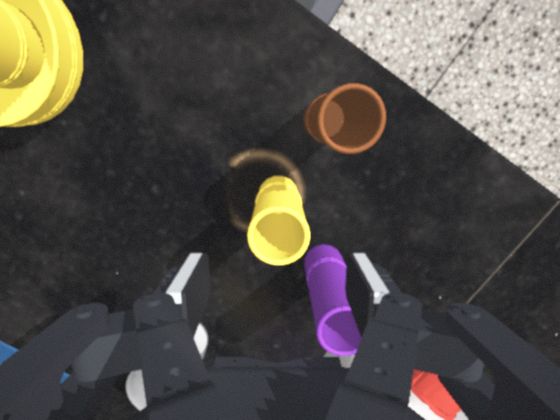

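The measure's rim at (278,235) is centred between the fingers. Purple and brown are clear of their path, so I'll descend and grip.

```bash
python3 -m pendant '[[[0,0,0,-0.0014,0,0.02,70],[0,0,0,0,0,0.02,70],[0,0,0,0,0,0.02,70],[0,0,0,0,0,0.015,70],[0,0,0,0,0,0,70]]]'; python3 -m pendant '[[[0,0,0,0,0,0,200],[0,0,0,0,0,0,200],[0,0,0,0,0,0,200],[0,0,0,0,0,0,200],[0,0,0,0,0,0,200],[0,0,0,0,0,0,200]]]'
```

```text
t: 10.92
ee_pos: [0.4548, 0.2356, 0.0729]
tcp_rot: [-0.287, 0.958, -0.0, -0.001]
ft_force: [0.2, -0.6, -0.0]
opening: 0.0614
gripper_force: 0.0
t: 11.42
ee_pos: [0.4567, 0.2369, 0.0759]
tcp_rot: [-0.287, 0.958, 0.001, 0.002]
ft_force: [0.5, 0.1, 7.7]
opening: 0.0339
gripper_force: 60.3
```

```bash
python3 -m pendant '[[[0,0,0,0,0,-0.02,200],[0,0,0,0,0,-0.025,200],[0,0,0,0,0,-0.03,200],[0,0,0,0,0,-0.03,200],[0,0,0,0,0,-0.015,200],[0,0,0,0,0,0,200]]]'
python3 - <<'E'
from h import *
from scipy.spatial.transform import Rotation as R
s=robot.state();r=R.from_quat(s["tcp_rot"]);print(s["ee_pos"],s["opening"])
for n,z in(("top",0),("scene",0)):
  c=robot.capture(n);cv2.imwrite(f"pics/{n}6.png",c["color"][...,::-1])
  if n=="top": i=cv2.resize(c["color"][170:260,250:350],(600,540),interpolation=cv2.INTER_CUBIC);cv2.imwrite("pics/c6.png",i[...,::-1])
print("shift tool",(r.inv().apply(np.array([.4717,-.0142,.195])-s["ee_pos"])).round(4))
E
```

```text
t: 11.92
ee_pos: [0.4571, 0.2372, 0.1987]
tcp_rot: [-0.287, 0.958, 0.001, 0.004]
ft_force: [1.4, 0.1, -0.4]
opening: 0.0338
gripper_force: 59.9
[0.45713045 0.23715733 0.19869653] 0.033756420974550866
shift tool [ 0.1261 -0.2179  0.0025]
```

View pics/c6.png

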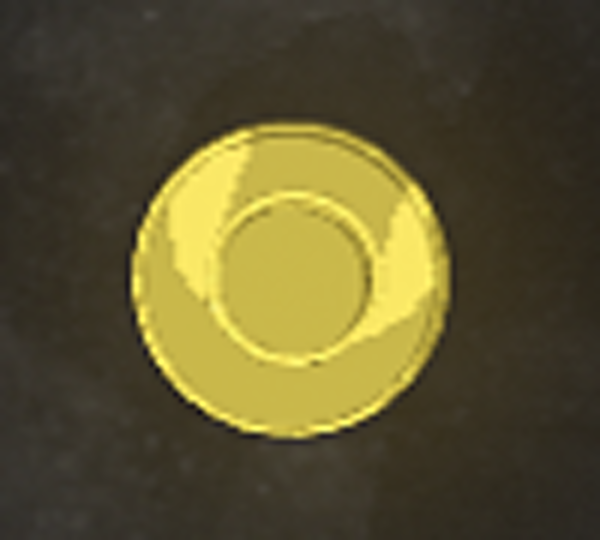

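The cup rim centre is at crop (296,279), which is px (299,216) or about (0.470,-0.014). This agrees with where the cup was released.

```bash
python3 -m pendant '[[[0,0,0,0.0158,-0.0272,0,200],[0,0,0,0.0158,-0.0272,0,200],[0,0,0,0.0158,-0.0272,0,200],[0,0,0,0.0158,-0.0272,0,200],[0,0,0,0.0158,-0.0272,0,200],[0,0,0,0.0158,-0.0272,0,200],[0,0,0,0.0158,-0.0272,0,200],[0,0,0,0.0158,-0.0272,0,200],[0,0,0,0,0,0,200],[0,0,0,0,0,0,200]]]'; python3 -m pendant '[[[0,0,0,0,0,0,200],[0,0,0,0,0,0,200],[0,0,0,0,0,0,200]]]'
python3 - <<'E'
from h import *
from scipy.spatial.transform import Rotation as R
s=robot.state();r=R.from_quat(s["tcp_rot"]);print(s["ee_pos"],s["opening"])
print("shift tool",(r.inv().apply(np.array([.4705,-.0142,.082])-s["ee_pos"])).round(4))
for n in("scene","wrist"):
  c=robot.capture(n);cv2.imwrite(f"pics/{n}7.png",c["color"][...,::-1])
  if n=="scene": cv2.imwrite("pics/c7.png",cv2.resize(c["color"][120:260,220:380],None,fx=4,fy=4,interpolation=cv2.INTER_CUBIC)[...,::-1])
E
```

```text
t: 12.85
ee_pos: [0.4683, -0.0173, 0.1922]
tcp_rot: [-0.285, 0.958, 0.0, -0.001]
ft_force: [0.4, 0.7, -1.4]
opening: 0.0339
gripper_force: 60.0
t: 13.1
ee_pos: [0.4689, -0.0139, 0.1928]
tcp_rot: [-0.288, 0.957, 0.0, -0.0]
ft_force: [-0.3, 0.4, -1.2]
opening: 0.0339
gripper_force: 60.0
[ 0.46888921 -0.0138853   0.19283687] 0.03385202623358389
shift tool [-0.0013 -0.0012  0.1108]
```

View pics/c7.png

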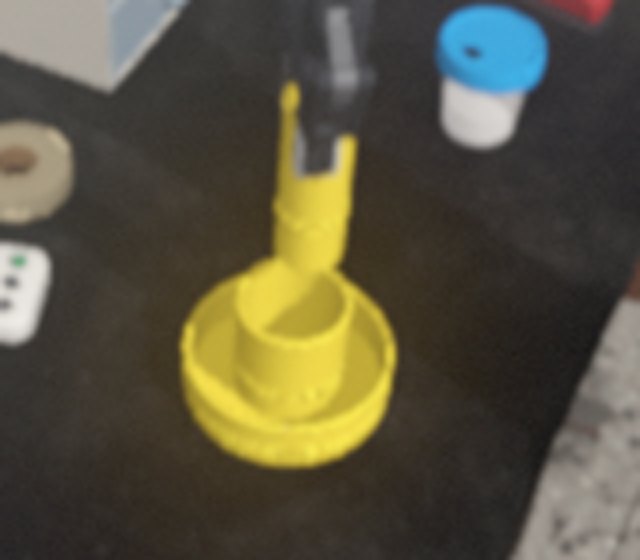

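The measure hangs upright above the cup mouth. I'll lower it in steps and watch the force.

```bash
python3 -m pendant '[[[0,0,0,-0.0013,-0.001,0.01,200],[0,0,0,0,0,0.012,200],[0,0,0,0,0,0.012,200],[0,0,0,0,0,0.01,200],[0,0,0,0,0,0.01,200],[0,0,0,0,0,0.008,200],[0,0,0,0,0,0,200]]]'; python3 -m pendant '[[[0,0,0,0,0,0.01,200],[0,0,0,0,0,0.01,200],[0,0,0,0,0,0.01,200],[0,0,0,0,0,0.008,200],[0,0,0,0,0,0.004,200],[0,0,0,0,0,0,200],[0,0,0,0,0,0,200]]]'
```

```text
t: 13.78
ee_pos: [0.4697, -0.0153, 0.1294]
tcp_rot: [-0.287, 0.958, 0.0, -0.001]
ft_force: [-0.7, -0.4, -1.1]
opening: 0.0335
gripper_force: 60.0
t: 14.37
ee_pos: [0.4707, -0.0154, 0.0891]
tcp_rot: [-0.287, 0.958, -0.0, -0.0]
ft_force: [0.1, -0.3, -0.4]
opening: 0.0336
gripper_force: 60.0
```

```bash
python3 -m pendant '[[[0,0,0,0,0,0.003,200],[0,0,0,0,0,0.002,200],[0,0,0,0,0,0.001,200],[0,0,0,0,0,0,200],[0,0,0,0,0,0,200]]]';python3 -m pendant '[[[0,0,0,0,0,0.001,200],[0,0,0,0,0,0.001,200],[0,0,0,0,0,0,200],[0,0,0,0,0,0,200]]]'
```

```text
t: 14.78
ee_pos: [0.4708, -0.0153, 0.0833]
tcp_rot: [-0.287, 0.958, -0.0, 0.0]
ft_force: [-0.1, 0.1, -1.5]
opening: 0.0333
gripper_force: 60.0
t: 15.12
ee_pos: [0.4711, -0.0153, 0.0819]
tcp_rot: [-0.287, 0.958, 0.0, 0.0]
ft_force: [-1.9, 0.2, 5.1]
opening: 0.0336
gripper_force: 60.7
```

Contact at the expected height. I'll release to a partial opening and retreat.

```bash
python3 -m pendant '[[[0,0,0,0,0,0,70],[0,0,0,0,0,0,70],[0,0,0,0,0,0,70],[0,0,0,0,0,0,70],[0,0,0,0,0,-0.01,70],[0,0,0,0,0,-0.02,70],[0,0,0,0,0,-0.03,70],[0,0,0,0,0,-0.04,70],[0,0,0,0,0,-0.04,70],[0,0,0,0,0,0,70]]]'; python3 -m pendant '[[[0,0,0,-0.03,0,0,70],[0,0,0,-0.04,0,0,70],[0,0,0,-0.04,0,0,70],[0,0,0,0,0,0,70],[0,0,0,0,0,0,70]]]'
python3 - <<'E'
from h import *
ii=[]
for n,(x,y) in(("top",(140,120)),("scene",(180,130))):
  c=robot.capture(n);ii.append(cv2.resize(c["color"][y:y+180,x:x+190],None,fx=2.1,fy=2.1,interpolation=cv2.INTER_CUBIC))
cv2.imwrite("pics/end.png",np.hstack(ii)[...,::-1])
E
```

```text
t: 15.95
ee_pos: [0.4744, -0.0157, 0.2297]
tcp_rot: [-0.287, 0.958, -0.001, 0.006]
ft_force: [1.2, -0.4, 0.3]
opening: 0.062
gripper_force: 0.0
t: 16.37
ee_pos: [0.5633, 0.047, 0.2202]
tcp_rot: [-0.289, 0.957, -0.001, -0.001]
ft_force: [-0.2, 0.2, -0.1]
opening: 0.0618
gripper_force: 0.0
```

View pics/end.png

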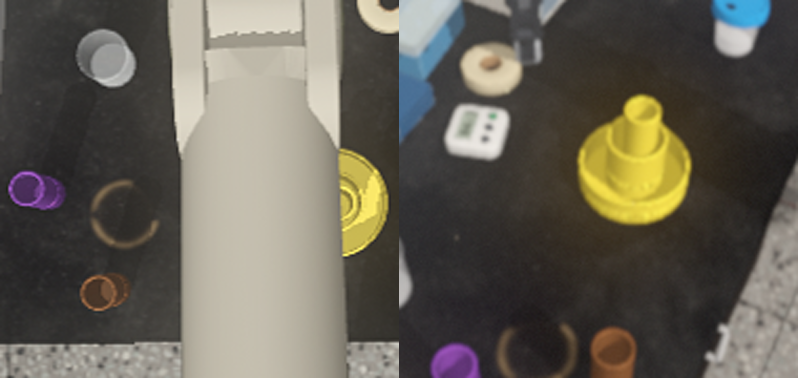

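The scene half shows the nest upright at (635,160): measure inside cup inside bowl. The top half shows the beaker still in place at (105,57), and the gripper is clear of everything, so I'll hand it in.

```bash
python3 -c "
from bench import robot;print(robot.finish_job())"
```

```text
the job is handed in; nothing more can be done
None
```

I nested the three vessels (measure in cup, cup in bowl) upright, left the beaker untouched, and handed the job in at about 16.5 s; the hand-in call returned no verdict.

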